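Bring the recipe board down to its lowest notch

TASK

The recipe board is propped too steep: bring it down to its lowest notch. Lift it on through its notches and past the top one, by feel, until it just comes up against its rubber stop, which tips the pawl clear (do not strain it there), then lower it, never letting it fall, until it lies flat and the pawl is set again. Finally raise it to the first notch, let it rest on the pawl and let go, leaving the bowl, the tub and the spatula where they are.

Things in the scene. Friction and masses are not known exactly. Their poses are not given: they have to be found in the camera images.
- stand: Recipe stand, fixed on the steel counter: dark steel frame of rails (260 x 272 mm, 18 mm high) carrying a hinged wooden board. Origin: on the counter straight below the middle of the hinge axis; x points along the flat board from the hinge to its free edge (away from the robot at yaw 0), y along the hinge, z up.
- hinge (a point): Middle of the board's hinge axis, 50 mm above the counter; the axis runs along the stand's y. Board: wood, 272 mm wide, 10 mm thick, from 8 to 220 mm from the axis, with a 30 mm ledge at the hinge edge; 0.5 to 0.75 kg. 2 to 3 N up at the bar carry it when nearly flat, less when steep; hinge friction is about 1 N at the bar.
- board (a joint): Angle of the board, rad: 0 flat on its rests, growing as its free edge rises. With the pawl in, it rises freely, clicking, but is held from going down at about 0.20, 0.40, 0.60 and 0.80. At the start it rests in the second or third of these. To be held in a notch it must be lifted 0.03 to 0.10 beyond that angle, then let back down on the pawl.
- bar (a point): Middle of the grab bar at the board's free edge: round steel, 10 mm thick, along the stand's y, 130 mm between its two arms, which lie in the board's plane. It is 270 mm from the hinge axis (height 50 mm + 270 mm x sin(angle)). 45 mm gap between bar and board edge; only counter below. Pinch it across; if the hand does not turn with the board, the bar creeps along the fingers.
- case (a point): Middle of the ratchet case's top, 147 mm above the counter, on the stand's +y side (140 mm along x, y 145 to 182 mm): steel cheek and clear guard, not to be reached into. Inside, a steel quadrant with four saw teeth turns with the board; a weighted pawl, which tumbles over by its own weight either way, leans on the teeth and holds the board.
- cam (a point): Tall tooth of the quadrant, past the fourth notch. Lifted on beyond 0.80 rad, it tips the pawl away at somewhere from 0.96 to 1.18 rad; the stop is met some 0.025 rad later. Where exactly is clamped differently on each stand and must be felt. If not tipped, the board is held again at 0.80. Site: at the middle of its range, not where this stand's tooth is.
- bumper: Rubber top stop, a 12 mm buffer in the ratchet case, 50 mm beyond the hinge axis, that ends the lift (met at 0.99 to 1.20 rad). It is springy: felt at the bar, some 1 to 1.4 N more pull for each mm. Over some 12 N more than the lifting force at the bar (60 N here) strains the ratchet; 5 to 7 N more is plenty. Origin: its lower end.
- pawl_pivot (a point): Pivot of the pawl, 34 mm beyond and 58 mm above the hinge axis, in the case. Once tipped, the pawl stays away: the board comes down freely past all notches, and drops if let go. When the board is lowered below about 0.1 rad a lug throws the pawl back in, and only then do the notches hold again.
- bowl: Steel mixing bowl, 170 mm across, 75 mm high, to the left of the stand. Origin: centre of its underside.
- tub: Square white tub with a grey lid, 112 x 112 x 71 mm, to the right of the stand. Origin: centre of its underside.
- spatula: Black-handled spatula lying flat on the counter beyond the stand. Origin: in the tool, at the counter.

How it is judged:
By the outcome, as a careful person would: the job done as asked, in the order asked, and still so for the second after the job is handed in, with the robot touching nothing.
It also fails if it takes over 72 s, if anything falls off the work surface, if the arm or the gripper's body presses on something with over 40 N, if the wrist force passes 120 N, or if a joint passes its speed limit or range.

ROBOT

A 7-joint arm with a two-finger parallel gripper is mounted at the origin on the work surface. World frame = base frame: x ahead of the robot, y to its left, z up, the work surface at z = 0. Lengths are in m, angles in rad, forces in N, time in s.
With the tool pointing down it reaches from about 0.4 to 0.85 m from the base axis. Payload 10.4 kg.
Tool frame: the origin (TCP) lies at the very end of the fingers, on their centre line; the grasp point (between the pads) lies 19 mm behind it; z points along the fingers, y is the line along which they close (so a half turn about z gives the same grasp; the last joint's range is limited). The gripper opens to 85 mm and grips with 20 to 120 N. Pads are 22 mm wide; open, the fingers measure 114 mm over their backs; the gripper's body (76 mm by 85 mm) begins 54 mm behind the grasp point. The pads swing forward as they close: fully open they stand 13 mm farther back than shut.
Start: joints at [1.162, 0.332, -0.065, 1.46, 0.022, 1.35, -0.088], TCP at [0.235, -0.579, 0.231] pointing down, gripper open.
Joint ranges: [-2.6, 2.6], [-0.5, 2.12], [-1.47, 1.34], [0.16, 2.42], [-1.27, 4.41], [0.06, 2.06], [-2.6, 2.6]. Speed limits (rad/s): [2.22, 2.22, 2.79, 2.79, 3.14, 3.14, 3.14].

INTERFACE

Orientations are given as a unit quaternion [x, y, z, w].
In Python, from workcell import manip gives the robot as it stands.
- The arm moves only by the shell command python3 -m jog 'ROWS' [FORCE]. ROWS is rows parted by semicolons, their numbers by spaces, 1 to 20 of them, each of 7 numbers: a rotation vector rx, ry, rz in rad, then dx, dy, dz in m, then the opening from 0.0 (shut) to 1.0 (fully open); each row is the pose to reach, as a shift and turn from the pose commanded when the command began, along the tool's axes at that moment; what a row does not reach only later rows make up. A row lasts 1/8 s, in which the tool goes at most 0.0625 m and 0.188 rad, less where a joint would pass 70% of its speed; a pose out of reach is approached as far as the arm can. The fingers move at their own pace and stop on an object; FORCE is the grip in N (left out, the last holds). Time passes only in rows, so rows that do not move let the fingers close. It prints the time, the measured TCP pose, the force, the opening and the grip force at its end.
- manip.get_obs(): the state, without advancing time (a new reading comes with each control period).
- manip.camera(name): name is "scene" or "top" or "wrist"; returns the picture (480x640x3 uint8, blue, green, red); there is no depth.
- manip.calibration(name): a dict with "fx", "fy", "cx", "cy" (pixels), "world_from_camera" (4x4, takes a point from camera to world coordinates); the wrist camera has in their place "tool_from_camera" (4x4, takes a point from camera to tool coordinates, whose origin is the TCP and whose axes are the flange's). Camera axes: x right, y up, looking along -z (the intrinsics and any distortion apply to the point x, -y, -z); pixel columns grow to the right and rows downward; lengths in m; the calibration is good to about 2 mm. A picture is of the moment at which its call begins: read the wrist's pose just before it. calibration takes no time and is no camera call.
- manip.hand_in(): hands the job in; it is judged then, once.
Trained networks look in the newest picture that a camera, given by its name, has taken for a name from the list of things; names that differ only in an ending like _2 or _b are one class to them, and where a whole thing is asked for, a point or a joint stands for the part that bears it (a point fixed in the world has none). Each returns a list of dicts, best first, with "confidence" (0 to 1); they miss things now and then, are a little off and sometimes report something else, mostly with a low value. They report only what shows in the picture. A call takes as long as a camera call.
- manip.outline_of(camera, thing): "mask" (480x640 bool, what is visible of it) and "bbox" ([left, top, right, bottom] in pixels, round what is visible of it).
The state is a dict: "clock": time; "joint_pos": joint angles; "joint_velocities": joint speeds; "tau": joint torques, N m; "position": TCP position; "ee_rot": TCP orientation; "ft_force": force on the tool from outside, world axes, zero at the start; "torque": the same for the moment, N m; "grip_width": opening from 0.0 (shut) to 1.0 (fully open); "grasp_force": force on a finger pad.
Only numpy, scipy, OpenCV 4.12 (cv2) and the standard library are available. Lean on these libraries where they do the work, as an engineer would, in place of code of your own. Each camera call takes 0.05 s, during which the arm holds its last target. There are 200 camera calls.

## Working session

There is one attempt and no reset: what is moved stays moved. The work goes in short steps, Python scripts to look and compute and a shell command to move; the robot and the scene stay as the last step left them, time stands still between calls to the robot, and variables do not carry over. Pictures are saved under pics/ and viewed, at most 10 in all, crops included, and the job is handed in when it is done.

```bash
mkdir -p pics; ls; python3 - <<'E'
from workcell import manip
import cv2,numpy as np
np.set_printoptions(precision=4,suppress=True)
o=manip.get_obs();print({k:np.round(v,3) for k,v in o.items()})
for c in("scene","top"):
    im=manip.camera(c);cv2.imwrite(f"pics/{c}0.png",im)
    k=manip.calibration(c);print(c,{a:(np.array(b).round(4).tolist()) for a,b in k.items()})
    for t in("stand","bar","case","bowl","tub","spatula","board"):
        r=manip.outline_of(c,t)
        print(t,[(round(q["confidence"],2),q["bbox"],int(q["mask"].sum())) for q in r[:2]])
print(manip.calibration("wrist"))
E
```

```text
pics
{'clock': np.float64(0.0), 'joint_pos': array([ 1.162,  0.333, -0.065,  1.461,  0.022,  1.35 , -0.089]), 'joint_velocities': array([ 0.002,  0.001,  0.001,  0.001,  0.001, -0.001,  0.001]), 'tau': array([  0.   , -62.545,   0.049, -39.161,   0.016,   0.01 ,  -0.   ]), 'position': array([ 0.235, -0.579,  0.231]), 'ee_rot': array([ 0.981,  0.192, -0.   , -0.001]), 'ft_force': array([-0.166,  1.01 ,  0.021]), 'torque': array([-0.009, -0.014, -0.011]), 'grasp_force': np.float64(0.0), 'grip_width': np.float64(0.997)}
scene {'fx': 447.7323, 'fy': 447.7323, 'cx': 323.816, 'cy': 236.5778, 'world_from_camera': [[-0.7168, -0.5363, 0.4456, 1.0287], [0.6973, -0.5487, 0.4612, 0.5147], [-0.0028, 0.6413, 0.7673, 0.9406], [0.0, 0.0, 0.0, 1.0]]}
stand [(0.97, [273.9, 176.3, 433.3, 284.4], 7171)]
bar [(0.77, [275.3, 172.9, 400.4, 237.6], 4086)]
case [(0.83, [273.7, 176.1, 434.1, 285.5], 7273), (0.65, [271.7, 175.6, 397.4, 241.7], 4057)]
bowl [(0.67, [275.0, 174.0, 396.8, 239.4], 4095), (0.58, [488.5, 310.6, 571.8, 385.7], 5074)]
tub [(0.64, [208.5, 136.7, 258.4, 182.4], 1448)]
spatula [(0.96, [20
[... 344 characters left out ...]
.1], 8228)]
bar [(0.98, [267.4, 227.8, 374.5, 331.8], 6603)]
case [(0.64, [265.8, 227.2, 378.9, 357.2], 8358)]
bowl [(0.86, [115.6, 268.4, 176.5, 324.5], 2498), (0.72, [289.6, 179.9, 376.3, 201.9], 785)]
tub [(0.56, [433.9, 255.4, 480.2, 296.4], 1395)]
spatula [(0.9, [290.7, 179.0, 374.5, 198.1], 748)]
board [(0.68, [265.7, 230.0, 370.8, 332.0], 6688), (0.32, [264.0, 231.1, 383.0, 356.9], 8424)]
{'fx': 339.625254161113, 'fy': 339.625254161113, 'cx': 322.1265820884978, 'cy': 244.79216141031742, 'tool_from_camera': array([[-0.0007,  0.9553,  0.2955,  0.0751],
       [ 1.    ,  0.0009, -0.0007,  0.    ],
       [-0.001 ,  0.2955, -0.9553, -0.1426],
       [ 0.    ,  0.    ,  0.    ,  1.    ]])}
```

```bash
python3 - <<'E'
import cv2,numpy as np
a=cv2.imread("pics/scene0.png")[150:310,250:460];b=cv2.imread("pics/top0.png")[210:380,250:400]
cv2.imwrite("pics/s1.png",cv2.resize(a,None,fx=3.75,fy=3.75,interpolation=2))
cv2.imwrite("pics/t1.png",cv2.resize(b,None,fx=3.5,fy=3.5,interpolation=2))
E
```

```text
(no output)
```

View pics/s1.png

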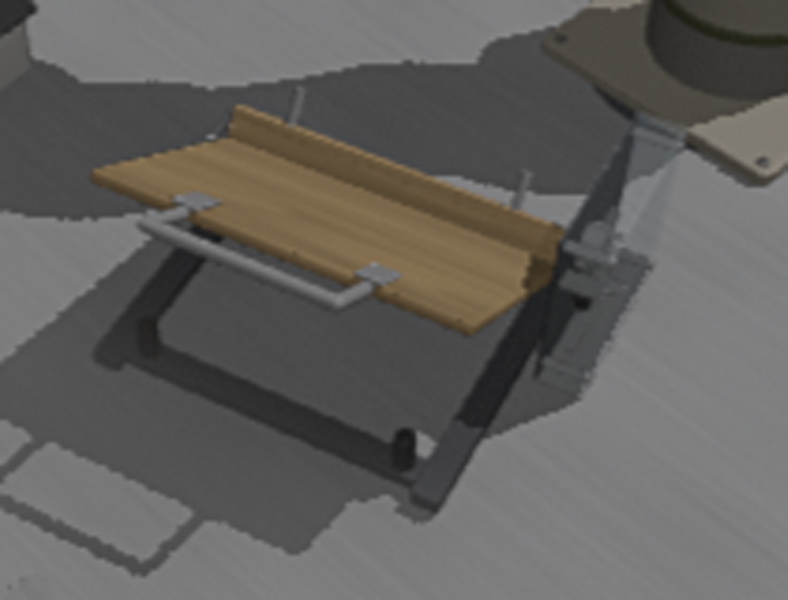

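View pics/t1.png

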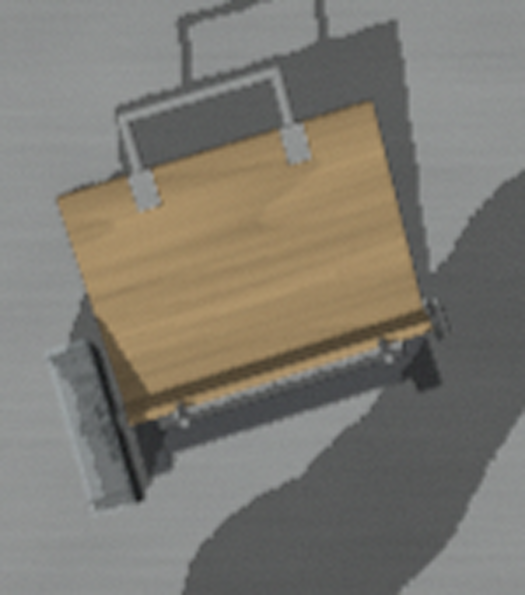

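Scene crop: the board is propped, with the bar ends at about (289,210) and (339,230) full-image. Top crop: bar ends at about (285,242) and (329,231), with the case on the left (+y). Next I fit the stand model to these points.

```bash
cat > h.py <<'E'
from workcell import manip
import numpy as np
from scipy.optimize import least_squares
np.set_printoptions(precision=4,suppress=True)
def proj(c,P):
    k=manip.calibration(c);T=np.array(k["world_from_camera"])
    p=(np.atleast_2d(P)-T[:3,3])@T[:3,:3]
    return np.c_[k["cx"]+k["fx"]*p[:,0]/-p[:,2],k["cy"]-k["fy"]*p[:,1]/-p[:,2]]
def tri(a,b):
    return least_squares(lambda P:np.r_[proj("scene",P)[0]-a,proj("top",P)[0]-b],[.4,0,.15]).x
def local(x,y,w,L):
    L=np.atleast_2d(L);c,s=np.cos(w),np.sin(w)
    return np.c_[x+c*L[:,0]-s*L[:,1],y+s*L[:,0]+c*L[:,1],L[:,2]]
def onb(th,r,y,n=0): return [r*np.cos(th)-n*np.sin(th),y,.05+r*np.sin(th)+n*np.cos(th)]
E
python3 - <<'E'
from h import *
S=np.array([[339.3,230],[288.7,210],[375.9,238],[275.3,196.7]]);T=np.array([[284.9,242.3],[328.6,230.6],[266.6,266.3],[356.6,239.4]])
Q=np.array([tri(a,b) for a,b in zip(S,T)]);print(Q,np.linalg.norm(Q[0]-Q[1]),np.linalg.norm(Q[2]-Q[3]))
def m(p):
    x,y,w,th=p
    return local(x,y,w,[onb(th,.27,.065),onb(th,.27,-.065),onb(th,.22,.136,.005),onb(th,.22,-.136,.005)])
r=least_squares(lambda p:np.r_[proj("scene",m(p))-S,proj("top",m(p))-T].ravel(),[.3,0,.25,.5],loss="soft_l1")
print(r.x,r.fun.reshape(-1,2));M=m(r.x);print(M,(M[0]+M[1])/2)
E
```

```text
[[ 0.5652  0.0816  0.2048]
 [ 0.6002 -0.0438  0.1986]
 [ 0.5023  0.1356  0.1712]
 [ 0.578  -0.1235  0.169 ]] 0.13026002891445085 0.26993594949467936
[ 0.3661 -0.0435  0.2794  0.5823] [[-0.6889  1.6566]
 [-0.3375  0.1501]
 [ 0.0909 -0.7504]
 [-1.1066 -2.1826]
 [-0.3685  1.0102]
 [-0.1486 -0.0536]
 [-1.2282  0.1178]
 [-0.2627  0.4475]]
[[ 0.5649  0.0812  0.1985]
 [ 0.6007 -0.0437  0.1985]
 [ 0.5025  0.1372  0.1752]
 [ 0.5775 -0.1243  0.1752]] [0.5828 0.0187 0.1985]
```

```bash
cat >> h.py <<'E'
from scipy.spatial.transform import Rotation as R
ST=dict(x=.3661,y=-.0435,w=.2794)
def goal(th,d=.3,back=0.,r=.27):
    "TCP pose with the grasp point on the bar at angle th, tool tilted th-d, retracted by back"
    t=th-d;c,s=np.cos(ST["w"]),np.sin(ST["w"])
    X=np.array([c,s,0]);Z=np.array([0,0,1.])
    z=np.sin(t)*X-np.cos(t)*Z; y=np.cos(t)*X+np.sin(t)*Z; x=np.cross(y,z)
    b=local(ST["x"],ST["y"],ST["w"],[onb(th,r,0)])[0]
    return b+z*(.019-back),R.from_matrix(np.c_[x,y,z])
def rel(g,ref=None):
    "row from ref pose (default measured) to g, in ref's tool axes"
    if ref is None:
        o=manip.get_obs();ref=(np.array(o["position"]),R.from_quat(o["ee_rot"]))
    p,q=g
    return np.r_[(ref[1].inv()*q).as_rotvec(),ref[1].inv().apply(p-ref[0])]
E
python3 - <<'E'
from h import *
g=goal(.585,back=.1);print(g[0],rel(g))
E
```

```text
[0.5606 0.0123 0.2768] [-0.2319  0.2087 -1.4537  0.524  -0.4255 -0.0455]
```

```bash
python3 -m jog '-0.06 0.05 -0.36 0.13 -0.106 -0.08 0.45;-0.06 0.05 -0.36 0.13 -0.106 -0.08 0.45;-0.06 0.05 -0.36 0.13 -0.106 -0.08 0.45;-0.232 0.209 -1.454 0.524 -0.4255 -0.0455 0.45;-0.232 0.209 -1.454 0.524 -0.4255 -0.0455 0.45;-0.232 0.209 -1.454 0.524 -0.4255 -0.0455 0.45;-0.232 0.209 -1.454 0.524 -0.4255 -0.0455 0.45;-0.232 0.209 -1.454 0.524 -0.4255 -0.0455 0.45;-0.232 0.209 -1.454 0.524 -0.4255 -0.0455 0.45;-0.232 0.209 -1.454 0.524 -0.4255 -0.0455 0.45;-0.232 0.209 -1.454 0.524 -0.4255 -0.0455 0.45;-0.232 0.209 -1.454 0.524 -0.4255 -0.0455 0.45;-0.232 0.209 -1.454 0.524 -0.4255 -0.0455 0.45;-0.232 0.209 -1.454 0.524 -0.4255 -0.0455 0.45' 60
python3 - <<'E'
from h import *
import cv2
print(manip.get_obs()["joint_pos"],rel(goal(.585,back=.1)))
im=manip.camera("wrist");cv2.imwrite("pics/w1.png",im)
E
```

```text
clock: 2.55
position: [0.5603, 0.0106, 0.2768]
ee_rot: [0.596, 0.79, 0.113, 0.086]
ft_force: [0.5, -0.1, 0.7]
grip_width: 0.453
grasp_force: 0.0
[ 0.6472  0.0014 -0.7009  1.7766 -0.0692  1.0866  0.2476] [-0.0001  0.0008 -0.0018  0.0016  0.0007  0.0002]
```

View pics/w1.png

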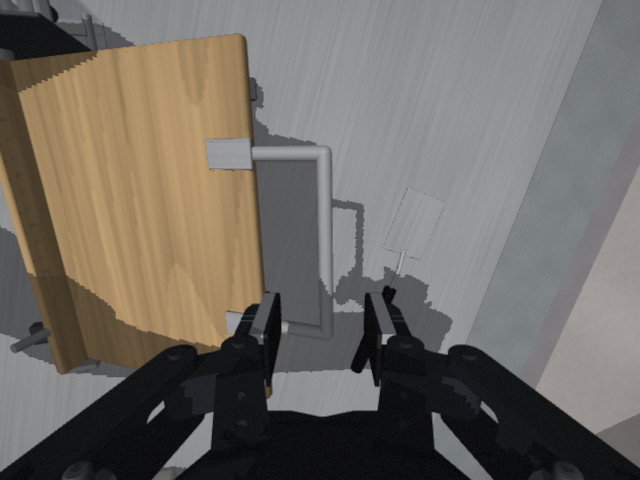

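The wrist view shows the bar between the fingers' columns, with its ends at (325,152) and (328,332). I'll refine the fit using all three views.

```bash
python3 - <<'E'
from h import *
k=manip.calibration("wrist");o=manip.get_obs()
W=np.eye(4);W[:3,:3]=R.from_quat(o["ee_rot"]).as_matrix();W[:3,3]=o["position"];T=W@k["tool_from_camera"]
def pw(P):
    p=(np.atleast_2d(P)-T[:3,3])@T[:3,:3]
    return np.c_[k["cx"]+k["fx"]*p[:,0]/-p[:,2],k["cy"]-k["fy"]*p[:,1]/-p[:,2]]
S=np.array([[339.3,230],[288.7,210]]);Q=np.array([[284.9,242.3],[328.6,230.6]]);V=np.array([[325,152],[328,332]])
def f(P):
    P=P.reshape(2,3);return np.r_[proj("scene",P)-S,proj("top",P)-Q,pw(P)-V].ravel()
r=least_squares(f,[.565,.081,.2,.6,-.044,.2],loss="soft_l1");P=r.x.reshape(2,3)
print(P,P.mean(0),np.linalg.norm(P[0]-P[1]),r.fun.reshape(-1,2))
d=P[0]-P[1];print("yaw",np.arctan2(-d[0],d[1]),"th",np.arcsin((P[:,2].mean()-.05)/.27))
print("in tool",(P.mean(0)-o["position"])@W[:3,:3])
E
```

```text
[[ 0.5639  0.082   0.2037]
 [ 0.6022 -0.0416  0.2019]] [0.5831 0.0202 0.2028] 0.1294023031542618 [[-0.07    0.0648]
 [-0.2824 -0.0641]
 [-0.7491  1.0121]
 [-0.8765 -0.7778]
 [ 0.0966  0.1568]
 [-0.2473  0.0424]]
yaw 0.29988172339875196 th 0.6014381979259249
in tool [0.0031 0.0027 0.078 ]
```

```bash
sed -i 's/^ST=.*/ST=dict(x=.3690,y=-.043,w=.285)/' h.py; python3 -m jog '0 0 0 0.003 0.0025 0.05 0.45;0 0 0 0.003 0.0025 0.075 0.45;0 0 0 0.003 0.0025 0.096 0.45;0 0 0 0.003 0.0025 0.096 0.45' 60; python3 -m jog '0 0 0 0 0 0 0.0;0 0 0 0 0 0 0;0 0 0 0 0 0 0;0 0 0 0 0 0 0;0 0 0 0 0 0 0' 60
python3 - <<'E'
from h import *
print(manip.get_obs()["joint_pos"],rel(goal(.60)))
for t in (.65,.7,.8,.9,.95,1.0,1.05,1.1,1.15,1.2): print(t,rel(goal(t)))
E
```

```text
clock: 3.1
position: [0.5871, 0.0222, 0.184]
ee_rot: [0.596, 0.79, 0.113, 0.084]
ft_force: [0.9, 0.1, -0.8]
grip_width: 0.451
grasp_force: 0.0
clock: 3.72
position: [0.5874, 0.0226, 0.1854]
ee_rot: [0.596, 0.791, 0.113, 0.085]
ft_force: [-3.6, -2.8, -0.2]
grip_width: 0.09
grasp_force: 58.5
[ 0.5902  0.1522 -0.7227  1.8443  0.0694  0.9028  0.1314] [-0.016   0.0022 -0.0054 -0.0015  0.0001  0.0012]
0.65 [-0.066   0.0024 -0.0053 -0.0016 -0.0035 -0.0116]
0.7 [-0.116   0.0025 -0.0053 -0.0016 -0.0077 -0.0242]
0.8 [-0.216   0.0028 -0.0051 -0.0017 -0.0179 -0.0486]
0.9 [-0.316   0.003  -0.005  -0.0018 -0.0306 -0.0719]
0.95 [-0.366   0.0032 -0.0049 -0.0019 -0.0377 -0.083 ]
1.0 [-0.416   0.0033 -0.0049 -0.002  -0.0455 -0.0938]
1.05 [-0.466   0.0034 -0.0048 -0.002  -0.0537 -0.1041]
1.1 [-0.516   0.0035 -0.0047 -0.0021 -0.0625 -0.1141]
1.15 [-0.566   0.0037 -0.0046 -0.0022 -0.0717 -0.1236]
1.2 [-0.616   0.0038 -0.0045 -0.0022 -0.0814 -0.1326]
```

```bash
python3 -m jog '-0.066 0 0 0 -0.0035 -0.012 0;-0.116 0 0 0 -0.0077 -0.024 0;-0.166 0 0 0 -0.0125 -0.0365 0;-0.216 0 0 0 -0.018 -0.0486 0;-0.266 0 0 0 -0.024 -0.0605 0;-0.316 0 0 0 -0.0306 -0.072 0;-0.316 0 0 0 -0.0306 -0.072 0' 60
python3 - <<'E'
from h import *
o=manip.get_obs();print(o["joint_pos"],o["ft_force"],o["torque"],rel(goal(.90)))
for t in (.92,.94,.96,.98,1,1.02,1.04,1.06,1.1): print(t,rel(goal(t),goal(.9)))
E
```

```text
clock: 4.6
position: [0.54, 0.0081, 0.2468]
ee_rot: [0.575, 0.762, 0.236, 0.18]
ft_force: [1.2, -7.0, -3.0]
grip_width: 0.092
grasp_force: 59.8
[ 0.6935 -0.2498 -0.5948  2.1295 -0.5286  0.7027  0.6687] [ 1.1684 -6.9704 -2.9895] [-1.4682  0.9141 -0.6958] [ 0.0029  0.0065 -0.0048 -0.0009 -0.0005  0.0008]
0.92 [-0.02    0.      0.     -0.     -0.0013 -0.0051]
0.94 [-0.04   -0.      0.      0.     -0.0026 -0.0103]
0.96 [-0.06    0.     -0.      0.     -0.0041 -0.0154]
0.98 [-0.08    0.     -0.     -0.     -0.0057 -0.0204]
1 [-0.1    -0.      0.      0.     -0.0074 -0.0254]
1.02 [-0.12   -0.      0.     -0.     -0.0091 -0.0304]
1.04 [-0.14    0.      0.      0.     -0.011  -0.0354]
1.06 [-0.16   -0.      0.      0.     -0.013  -0.0403]
1.1 [-0.2    -0.      0.      0.     -0.0172 -0.05  ]
```

```bash
cat > chk.py <<'E'
import sys
from h import *
o=manip.get_obs();f=np.array(o["ft_force"]);p=np.array(o["position"]);Rt=R.from_quat(o["ee_rot"])
b=p-Rt.apply([0,0,.019]);c,s=np.cos(ST["w"]),np.sin(ST["w"])
dx=(b[0]-ST["x"])*c+(b[1]-ST["y"])*s;th=np.arctan2(b[2]-.05,dx)
n=np.array([-np.sin(th)*c,-np.sin(th)*s,np.cos(th)]);rr=np.array([np.cos(th)*c,np.cos(th)*s,np.sin(th)])
z=Rt.apply([0,0,1]);F=-f@n
print(f"t{o['clock']:.2f} th{th:.4f} r{np.hypot(dx,b[2]-.05):.4f} tilt{np.arctan2(z[:2]@[c,s],-z[2]):.3f} Fn{F:.2f} Fr{f@rr:.2f} Fy{f@[-s,c,0]:.2f} q{np.round(o['joint_pos'],2)} w{o['grip_width']:.3f}")
sys.exit(len(sys.argv)>1 and F>float(sys.argv[1]))
E
python3 chk.py; python3 -m jog '-0.02 0 0 -0.001 -0.0013 -0.0051 0;-0.04 0 0 -0.001 -0.0026 -0.0103 0;-0.04 0 0 -0.001 -0.0026 -0.0103 0'>/dev/null; python3 chk.py 8 && python3 -m jog '-0.01 0 0 0 -0.0006 -0.0026 0;-0.01 0 0 0 -0.0006 -0.0026 0' >/dev/null; python3 chk.py
```

```text
t4.60 th0.9024 r0.2706 tilt0.603 Fn1.19 Fr-2.87 Fy-7.02 q[ 0.69 -0.25 -0.59  2.13 -0.53  0.7   0.67] w0.092
t4.97 th0.9393 r0.2707 tilt0.642 Fn1.10 Fr-2.34 Fy-6.21 q[ 0.67 -0.29 -0.55  2.16 -0.6   0.69  0.74] w0.085
t4.97 th0.9393 r0.2707 tilt0.642 Fn1.10 Fr-2.34 Fy-6.21 q[ 0.67 -0.29 -0.55  2.16 -0.6   0.69  0.74] w0.085False
```

```bash
sed -i 's/sys.exit(.*/sys.exit(int(len(sys.argv)>1 and F>float(sys.argv[1])))/' chk.py
J(){ python3 chk.py 4.5; }
python3 -m jog '-0.005 0 0 -0.001 -0.0007 -0.0026 0;-0.005 0 0 -0.001 -0.0007 -0.0026 0' >/dev/null; J && python3 -m jog '-0.005 0 0 -0.001 -0.0007 -0.0026 0;-0.005 0 0 -0.001 -0.0007 -0.0026 0' >/dev/null; J && python3 -m jog '-0.005 0 0 0 -0.0007 -0.0026 0;-0.005 0 0 0 -0.0007 -0.0026 0' >/dev/null; J && python3 -m jog '-0.005 0 0 0 -0.0007 -0.0026 0;-0.005 0 0 0 -0.0007 -0.0026 0' >/dev/null; J
```

```text
t5.22 th0.9481 r0.2707 tilt0.646 Fn1.51 Fr-1.65 Fy-0.64 q[ 0.67 -0.3  -0.54  2.17 -0.61  0.7   0.75] w0.093
t5.47 th0.9580 r0.2707 tilt0.651 Fn1.22 Fr-0.56 Fy4.62 q[ 0.67 -0.31 -0.53  2.17 -0.62  0.7   0.77] w0.089
t5.72 th0.9680 r0.2707 tilt0.656 Fn1.22 Fr0.15 Fy6.16 q[ 0.66 -0.31 -0.52  2.18 -0.63  0.7   0.77] w0.089
t5.97 th0.9781 r0.2707 tilt0.661 Fn0.95 Fr0.54 Fy4.68 q[ 0.66 -0.32 -0.51  2.18 -0.64  0.71  0.78] w0.091
```

```bash
J(){ python3 chk.py 4.5; }
J && python3 -m jog '-0.005 0 0 0.0005 -0.0008 -0.0026 0;-0.005 0 0 0.0005 -0.0008 -0.0026 0' >/dev/null; J && python3 -m jog '-0.005 0 0 0 -0.0008 -0.0026 0;-0.005 0 0 0 -0.0008 -0.0026 0' >/dev/null; J && python3 -m jog '-0.005 0 0 0 -0.0008 -0.0026 0;-0.005 0 0 0 -0.0008 -0.0026 0' >/dev/null; J && python3 -m jog '-0.005 0 0 0 -0.0008 -0.0026 0;-0.005 0 0 0 -0.0008 -0.0026 0' >/dev/null; J && python3 -m jog '-0.005 0 0 0 -0.0008 -0.0026 0;-0.005 0 0 0 -0.0008 -0.0026 0' >/dev/null; J
```

```text
t5.97 th0.9781 r0.2707 tilt0.661 Fn0.95 Fr0.54 Fy4.68 q[ 0.66 -0.32 -0.51  2.18 -0.64  0.71  0.78] w0.091
t6.22 th0.9888 r0.2707 tilt0.666 Fn0.02 Fr-0.72 Fy4.99 q[ 0.66 -0.33 -0.51  2.19 -0.65  0.71  0.79] w0.092
t6.47 th0.9991 r0.2708 tilt0.671 Fn1.00 Fr-0.04 Fy5.43 q[ 0.65 -0.34 -0.5   2.2  -0.66  0.71  0.8 ] w0.088
t6.72 th1.0092 r0.2708 tilt0.677 Fn0.47 Fr0.42 Fy4.96 q[ 0.65 -0.35 -0.49  2.2  -0.67  0.71  0.81] w0.089
t6.97 th1.0193 r0.2708 tilt0.682 Fn-0.15 Fr-0.03 Fy4.61 q[ 0.65 -0.36 -0.48  2.21 -0.68  0.72  0.82] w0.088
t7.22 th1.0295 r0.2709 tilt0.687 Fn0.71 Fr-0.64 Fy3.81 q[ 0.64 -0.37 -0.47  2.21 -0.69  0.72  0.83] w0.088
```

```bash
J(){ python3 chk.py 4; }
J && python3 -m jog '-0.005 0 0 0.0005 -0.0009 -0.0025 0;-0.005 0 0 0.0005 -0.0009 -0.0025 0' >/dev/null; J && python3 -m jog '-0.005 0 0 0 -0.0009 -0.0025 0;-0.005 0 0 0 -0.0009 -0.0025 0' >/dev/null; J && python3 -m jog '-0.005 0 0 0 -0.0009 -0.0025 0;-0.005 0 0 0 -0.0009 -0.0025 0' >/dev/null; J && python3 -m jog '-0.005 0 0 0 -0.0009 -0.0025 0;-0.005 0 0 0 -0.0009 -0.0025 0' >/dev/null; J && python3 -m jog '-0.005 0 0 0 -0.0009 -0.0025 0;-0.005 0 0 0 -0.0009 -0.0025 0' >/dev/null; J
```

```text
t7.22 th1.0295 r0.2709 tilt0.687 Fn0.71 Fr-0.64 Fy3.81 q[ 0.64 -0.37 -0.47  2.21 -0.69  0.72  0.83] w0.088
t7.47 th1.0399 r0.2709 tilt0.692 Fn1.26 Fr0.39 Fy3.51 q[ 0.64 -0.38 -0.46  2.22 -0.69  0.72  0.84] w0.090
t7.72 th1.0498 r0.2709 tilt0.697 Fn0.81 Fr2.82 Fy3.76 q[ 0.64 -0.39 -0.46  2.22 -0.7   0.72  0.85] w0.084
t7.97 th1.0597 r0.2709 tilt0.702 Fn0.65 Fr3.35 Fy3.40 q[ 0.63 -0.4  -0.45  2.23 -0.71  0.72  0.85] w0.092
t8.22 th1.0695 r0.2710 tilt0.707 Fn1.47 Fr4.50 Fy3.07 q[ 0.63 -0.4  -0.44  2.23 -0.72  0.73  0.86] w0.091
t8.47 th1.0793 r0.2709 tilt0.712 Fn1.58 Fr5.53 Fy3.24 q[ 0.63 -0.41 -0.43  2.24 -0.72  0.73  0.87] w0.094
```

```bash
J(){ python3 chk.py 4.5; }
J && python3 -m jog '-0.005 0 0 0 -0.0005 -0.0026 0;-0.005 0 0 0 -0.0005 -0.0026 0' >/dev/null; J && python3 -m jog '-0.005 0 0 0 -0.0007 -0.0025 0;-0.005 0 0 0 -0.0007 -0.0025 0' >/dev/null; J && python3 -m jog '-0.005 0 0 0 -0.0009 -0.0025 0;-0.005 0 0 0 -0.0009 -0.0025 0' >/dev/null; J && python3 -m jog '-0.005 0 0 0 -0.0009 -0.0025 0;-0.005 0 0 0 -0.0009 -0.0025 0' >/dev/null; J
```

```text
t8.47 th1.0793 r0.2709 tilt0.712 Fn1.58 Fr5.53 Fy3.24 q[ 0.63 -0.41 -0.43  2.24 -0.72  0.73  0.87] w0.094
t8.72 th1.0890 r0.2710 tilt0.717 Fn1.96 Fr4.56 Fy1.72 q[ 0.62 -0.42 -0.42  2.25 -0.73  0.73  0.88] w0.090
t8.97 th1.0990 r0.2710 tilt0.722 Fn1.90 Fr4.55 Fy1.62 q[ 0.62 -0.43 -0.41  2.25 -0.73  0.73  0.88] w0.090
t9.22 th1.1091 r0.2710 tilt0.727 Fn0.72 Fr3.70 Fy0.48 q[ 0.62 -0.44 -0.4   2.26 -0.74  0.74  0.89] w0.090
t9.47 th1.1190 r0.2711 tilt0.732 Fn0.20 Fr5.08 Fy-0.58 q[ 0.61 -0.45 -0.39  2.26 -0.75  0.74  0.9 ] w0.092
```

```bash
J(){ python3 chk.py 4.5; }
J && python3 -m jog '0 0 0 0.0003 -0.0009 -0.0025 0;0 0 0 0.0003 -0.0009 -0.0025 0' >/dev/null; J && python3 -m jog '0 0 0 0 -0.0009 -0.0025 0;0 0 0 0 -0.0009 -0.0025 0' >/dev/null; J && python3 -m jog '0 0 0 0 -0.001 -0.0025 0;0 0 0 0 -0.001 -0.0025 0' >/dev/null; J && python3 -m jog '0 0 0 0 -0.001 -0.0025 0;0 0 0 0 -0.001 -0.0025 0' >/dev/null; J
```

```text
t9.47 th1.1190 r0.2711 tilt0.732 Fn0.20 Fr5.08 Fy-0.58 q[ 0.61 -0.45 -0.39  2.26 -0.75  0.74  0.9 ] w0.092
t9.72 th1.1287 r0.2712 tilt0.732 Fn1.78 Fr4.61 Fy-2.77 q[ 0.61 -0.45 -0.39  2.26 -0.74  0.75  0.9 ] w0.089
t9.97 th1.1383 r0.2712 tilt0.732 Fn1.44 Fr3.62 Fy-4.13 q[ 0.61 -0.46 -0.38  2.27 -0.74  0.75  0.9 ] w0.087
t10.22 th1.1482 r0.2712 tilt0.731 Fn2.24 Fr3.52 Fy-3.74 q[ 0.61 -0.46 -0.38  2.27 -0.74  0.76  0.9 ] w0.088
t10.47 th1.1581 r0.2714 tilt0.731 Fn3.76 Fr4.11 Fy-4.43 q[ 0.6  -0.47 -0.37  2.27 -0.74  0.76  0.9 ] w0.089
```

```bash
J(){ python3 chk.py 5; }
J && python3 -m jog '0 0 0 -0.0003 -0.0005 -0.0012 0;0 0 0 -0.0003 -0.0005 -0.0012 0' >/dev/null; J && python3 -m jog '0 0 0 0 -0.0005 -0.0012 0;0 0 0 0 -0.0005 -0.0012 0' >/dev/null; J && python3 -m jog '0 0 0 0 -0.0005 -0.0012 0;0 0 0 0 -0.0005 -0.0012 0' >/dev/null; J
```

```text
t10.47 th1.1581 r0.2714 tilt0.731 Fn3.76 Fr4.11 Fy-4.43 q[ 0.6  -0.47 -0.37  2.27 -0.74  0.76  0.9 ] w0.089
t10.72 th1.1623 r0.2714 tilt0.731 Fn3.84 Fr4.49 Fy-3.53 q[ 0.6  -0.47 -0.37  2.27 -0.74  0.77  0.9 ] w0.087
t10.97 th1.1669 r0.2714 tilt0.731 Fn5.95 Fr4.53 Fy-3.44 q[ 0.6  -0.48 -0.36  2.27 -0.74  0.77  0.9 ] w0.090
t10.97 th1.1669 r0.2714 tilt0.731 Fn5.95 Fr4.53 Fy-3.44 q[ 0.6  -0.48 -0.36  2.27 -0.74  0.77  0.9 ] w0.090
```

```bash
python3 - <<'E'
from h import *
import cv2
a=manip.camera("scene");b=manip.camera("top")
a=cv2.resize(a[110:310,240:460],None,fx=2.5,fy=2.5,interpolation=2);b=cv2.resize(b[200:380,260:390],None,fx=2.5,fy=2.5,interpolation=2)
b=cv2.copyMakeBorder(b,0,50,0,0,cv2.BORDER_CONSTANT)[:500];a=a[:500]
h=min(len(a),len(b));cv2.imwrite("pics/top2.png",np.hstack([a[:h,:470],b[:h]]))
E
```

```text
(no output)
```

View pics/top2.png

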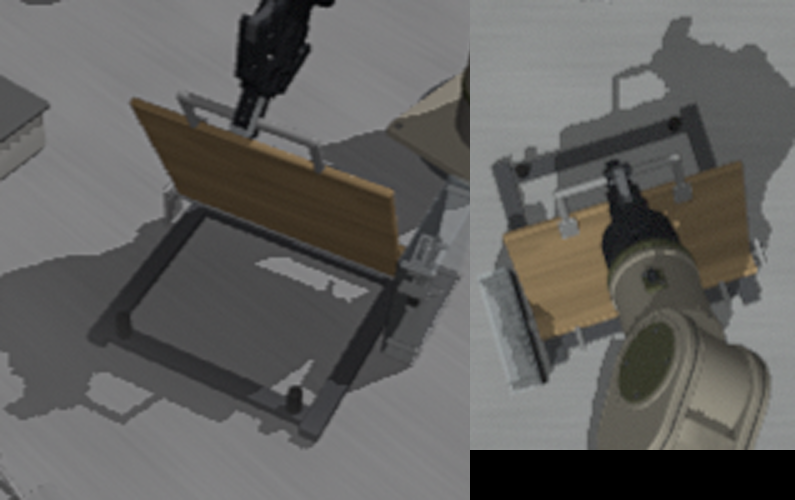

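The view shows the board steep with the bar still pinched. The force has risen steadily since about 1.145 rad, which fits the rubber stop. I'll take one small step more to confirm it.

```bash
python3 -m jog '0 0 0 0 -0.0005 -0.0012 0;0 0 0 0 -0.0005 -0.0012 0;0 0 0 0 -0.0005 -0.0012 0' >/dev/null; python3 chk.py
python3 - <<'E'
from h import *
g=goal(1.17,d=.44)
for t,d in ((1.12,.40),(1.07,.37),(1.0,.33),(.95,.31),(.9,.3),(.85,.3),(.8,.3),(.75,.3),(.7,.3),(.65,.3)): print(t,rel(goal(t,d),g))
E
```

```text
t11.45 th1.1714 r0.2714 tilt0.731 Fn6.89 Fr3.41 Fy-3.91 q[ 0.59 -0.48 -0.36  2.27 -0.73  0.77  0.89] w0.089
1.12 [ 0.01   -0.     -0.      0.      0.0053  0.0124]
1.07 [0.03   0.     0.     0.     0.0097 0.025 ]
1.0 [0.06   0.     0.     0.     0.0148 0.043 ]
0.95 [0.09   0.     0.     0.     0.0175 0.056 ]
0.9 [ 0.13    0.      0.     -0.      0.0194  0.0692]
0.85 [0.18   0.     0.     0.     0.0204 0.0824]
0.8 [ 0.23   -0.      0.     -0.      0.0207  0.0956]
0.75 [ 0.28   -0.      0.      0.      0.0204  0.1089]
0.7 [ 0.33   -0.      0.     -0.      0.0194  0.1221]
0.65 [0.38   0.     0.     0.     0.0178 0.1352]
```

```bash
python3 -m jog '0.01 0 0 0 0.0053 0.0124 0;0.03 0 0 0 0.0097 0.025 0;0.06 0 0 0 0.0148 0.043 0;0.09 0 0 0 0.0175 0.056 0;0.13 0 0 0 0.0194 0.0692 0;0.18 0 0 0 0.0204 0.0824 0;0.18 0 0 0 0.0204 0.0824 0' >/dev/null; python3 chk.py
python3 -m jog '0.02 0 0 0 0.0005 0.0053 0;0.04 0 0 0 0.0008 0.0105 0;0.06 0 0 0 0.0008 0.0159 0;0.06 0 0 0 0.0008 0.0159 0' >/dev/null; python3 chk.py
python3 - <<'E'
from h import *
print(rel(goal(.79)))
for t in (.8,.75,.7,.65,.6,.55,.5,.45): print(t,rel(goal(t),goal(.79)))
E
```

```text
t12.32 th0.8482 r0.2708 tilt0.549 Fn2.99 Fr2.79 Fy-0.21 q[ 0.7  -0.18 -0.63  2.08 -0.42  0.72  0.57] w0.091
t12.82 th0.7926 r0.2707 tilt0.494 Fn2.45 Fr9.30 Fy0.54 q[ 0.71 -0.11 -0.69  2.03 -0.31  0.74  0.47] w0.090
[ 0.0041  0.0013 -0.0033 -0.0012 -0.0006  0.0009]
0.8 [-0.01   -0.      0.     -0.     -0.0006 -0.0026]
0.75 [ 0.04   -0.      0.      0.      0.0022  0.0104]
0.7 [ 0.09   -0.      0.     -0.      0.0044  0.0234]
0.65 [0.14   0.     0.     0.     0.006  0.0366]
0.6 [0.19   0.     0.     0.     0.0068 0.0498]
0.55 [0.24   0.     0.     0.     0.0071 0.0631]
0.5 [ 0.29   -0.      0.     -0.      0.0066  0.0763]
0.45 [ 0.34   -0.      0.     -0.      0.0055  0.0895]
```

```bash
python3 -m jog '0.02 0 0 0 0.0017 0.0051 0;0.04 0 0 0 0.003 0.0104 0;0.065 0 0 0 0.004 0.017 0;0.09 0 0 0 0.0048 0.0234 0;0.09 0 0 0 0.0048 0.0234 0' >/dev/null; python3 chk.py
python3 - <<'E'
from h import *
for t in (.65,.6,.55,.5,.45,.4,.35,.3): print(t,rel(goal(t),goal(.7)))
E
```

```text
t13.45 th0.7015 r0.2707 tilt0.404 Fn2.99 Fr7.16 Fy1.14 q[ 0.69  0.01 -0.74  1.95 -0.12  0.8   0.3 ] w0.088
0.65 [ 0.05    0.     -0.      0.      0.0027  0.013 ]
0.6 [ 0.1     0.     -0.      0.      0.0048  0.0261]
0.55 [ 0.15    0.     -0.      0.      0.0062  0.0392]
0.5 [ 0.2    -0.     -0.      0.      0.0069  0.0525]
0.45 [ 0.25    0.     -0.      0.      0.007   0.0657]
0.4 [ 0.3     0.     -0.      0.      0.0064  0.0789]
0.35 [ 0.35    0.     -0.      0.      0.0052  0.0921]
0.3 [ 0.4    -0.     -0.      0.      0.0033  0.1052]
```

The pawl is clear: the board passed 0.80 still under its own weight. I keep lowering it.

```bash
python3 -m jog '0.025 0 0 0 0.0023 0.0065 0;0.05 0 0 0 0.0035 0.013 0;0.1 0 0 0 0.0056 0.0261 0;0.15 0 0 0 0.007 0.0392 0;0.2 0 0 0 0.0077 0.0525 0;0.25 0 0 0 0.0078 0.0657 0;0.3 0 0 0 0.0072 0.0789 0;0.35 0 0 0 0.006 0.0921 0;0.4 0 0 0 0.0041 0.1052 0;0.4 0 0 0 0.0041 0.1052 0' >/dev/null; python3 chk.py
python3 - <<'E'
from h import *
print(rel(goal(.3)))
for t in (.25,.2,.15,.1,.05,.02,0,-.02): print(t,rel(goal(t),goal(.3)))
E
```

```text
t14.70 th0.2964 r0.2705 tilt0.001 Fn2.53 Fr7.22 Fy2.15 q[ 0.39  0.5  -0.67  1.6   0.32  1.16 -0.07] w0.091
[ 0.0013 -0.003  -0.0026 -0.0019 -0.0008 -0.0008]
0.25 [ 0.05   -0.     -0.     -0.      0.0027  0.013 ]
0.2 [ 0.1    -0.     -0.     -0.      0.0048  0.0261]
0.15 [ 0.15   -0.     -0.     -0.      0.0062  0.0392]
0.1 [ 0.2     0.     -0.     -0.      0.0069  0.0525]
0.05 [ 0.25    0.     -0.     -0.      0.007   0.0657]
0.02 [ 0.28   -0.     -0.     -0.      0.0068  0.0737]
0 [ 0.3    -0.     -0.     -0.      0.0064  0.0789]
-0.02 [ 0.32   -0.     -0.     -0.      0.006   0.0842]
```

```bash
python3 -m jog '0.05 0 0 0 0.0035 0.013 0;0.1 0 0 0 0.0056 0.0261 0;0.15 0 0 0 0.007 0.0392 0;0.2 0 0 0 0.0077 0.0525 0;0.24 0 0 0 0.0077 0.063 0;0.26 0 0 0 0.0077 0.0684 0;0.26 0 0 0 0.0077 0.0684 0' >/dev/null; J(){ python3 chk.py; }; J
python3 -m jog '0.015 0 0 0 0 0.004 0;0.015 0 0 0 0 0.004 0' >/dev/null; J;python3 -m jog '0.01 0 0 0 0 0.0027 0;0.01 0 0 0 0 0.0027 0' >/dev/null; J
```

```text
t15.57 th0.0355 r0.2705 tilt-0.260 Fn3.96 Fr5.86 Fy1.68 q[ 0.24  0.75 -0.59  1.37  0.4   1.4  -0.11] w0.089
t15.82 th0.0239 r0.2704 tilt-0.272 Fn3.46 Fr8.84 Fy1.76 q[ 0.24  0.77 -0.59  1.36  0.4   1.41 -0.11] w0.087
t16.07 th0.0187 r0.2705 tilt-0.280 Fn-2.46 Fr8.69 Fy2.58 q[ 0.23  0.77 -0.58  1.36  0.4   1.42 -0.11] w0.086
```

```bash
J(){ python3 chk.py; }; python3 -m jog '0.006 0 0 0 0.0005 0.002 0;0.006 0 0 0 0.0005 0.002 0;0.006 0 0 0 0.0005 0.002 0' >/dev/null; J
python3 - <<'E'
from h import *
import cv2
a=manip.camera("scene");cv2.imwrite("pics/flat.png",cv2.resize(a[140:310,250:460],None,fx=3.5,fy=3.5,interpolation=2))
for t in (.05,.1,.15,.2,.25,.26,.27): print(t,rel(goal(t),goal(.01)))
E
```

```text
t16.45 th0.0178 r0.2705 tilt-0.286 Fn-16.78 Fr4.78 Fy4.04 q[ 0.23  0.78 -0.58  1.35  0.4   1.43 -0.11] w0.091
0.05 [-0.04    0.     -0.     -0.     -0.0026 -0.0103]
0.1 [-0.09   -0.     -0.     -0.     -0.0065 -0.0229]
0.15 [-0.14    0.      0.     -0.     -0.011  -0.0354]
0.2 [-0.19   -0.     -0.     -0.     -0.0161 -0.0476]
0.25 [-0.24    0.      0.      0.     -0.0218 -0.0596]
0.26 [-0.25   -0.     -0.     -0.     -0.0231 -0.0619]
0.27 [-0.26   -0.     -0.     -0.     -0.0243 -0.0643]
```

View pics/flat.png

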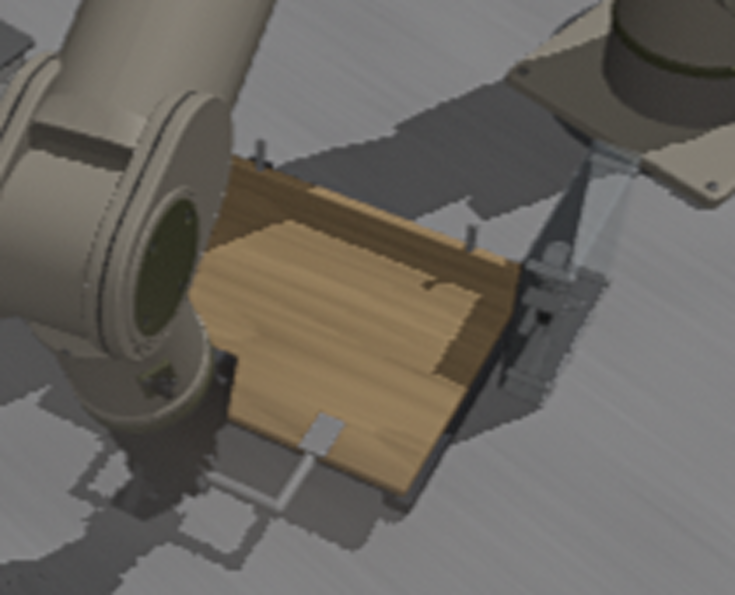

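The board is flat on its rests (stiff contact). Now I raise it to about 0.265 true.

```bash
J(){ python3 chk.py; }; python3 -m jog '-0.04 0 0 0 -0.0026 -0.0113 0;-0.09 0 0 0 -0.0065 -0.024 0;-0.14 0 0 0 -0.011 -0.0365 0;-0.19 0 0 0 -0.0161 -0.0488 0;-0.23 0 0 0 -0.0207 -0.0585 0;-0.258 0 0 0 -0.024 -0.0652 0;-0.258 0 0 0 -0.024 -0.0652 0;-0.258 0 0 0 -0.024 -0.0652 0' >/dev/null; J
python3 -m jog '0.02 0 0 0 0.0012 0.0052 0;0.035 0 0 0 0.002 0.0091 0;0.035 0 0 0 0.002 0.0091 0' >/dev/null; J
python3 -m jog '0.01 0 0 0 0.0006 0.0026 0;0.01 0 0 0 0.0006 0.0026 0' >/dev/null; J
python3 -m jog '0.01 0 0 0 0.0006 0.0026 0;0.01 0 0 0 0.0006 0.0026 0' >/dev/null; J
```

```text
t17.50 th0.2729 r0.2706 tilt-0.030 Fn1.77 Fr8.03 Fy2.04 q[ 0.38  0.52 -0.67  1.57  0.34  1.2  -0.08] w0.089
t17.88 th0.2350 r0.2705 tilt-0.065 Fn3.56 Fr7.28 Fy2.76 q[ 0.35  0.56 -0.65  1.54  0.35  1.23 -0.08] w0.090
t18.12 th0.2256 r0.2705 tilt-0.075 Fn3.30 Fr7.43 Fy1.92 q[ 0.35  0.57 -0.65  1.53  0.35  1.24 -0.09] w0.086
t18.38 th0.2160 r0.2705 tilt-0.085 Fn1.02 Fr7.52 Fy2.50 q[ 0.34  0.58 -0.65  1.52  0.36  1.25 -0.09] w0.093
```

Force is dropping near 0.216 measured (about 0.198 true), so it is settling on the pawl. I'll go a little further to confirm.

```bash
J(){ python3 chk.py; };python3 -m jog '0.005 0 0 0 0.0004 0.0013 0;0.005 0 0 0 0.0004 0.0013 0' >/dev/null; J
python3 -m jog '0.004 0 0 0 0.0005 0.001 0;0.004 0 0 0 0.0005 0.001 0' >/dev/null; J
```

```text
t18.62 th0.2114 r0.2705 tilt-0.090 Fn1.62 Fr7.25 Fy2.39 q[ 0.34  0.59 -0.65  1.52  0.36  1.25 -0.09] w0.092
t18.88 th0.2075 r0.2705 tilt-0.095 Fn-0.55 Fr4.88 Fy3.50 q[ 0.33  0.59 -0.64  1.51  0.36  1.26 -0.09] w0.092
```

```bash
J(){ python3 chk.py; };python3 -m jog '0.004 0 0 0 0.0005 0.001 0;0.004 0 0 0 0.0005 0.001 0' >/dev/null; J
python3 -m jog '0.002 0 0 0 0.0003 0.0008 0;0.002 0 0 0 0.0003 0.0008 0' >/dev/null; J;python3 -m jog '0.002 0 0 0 0 0.0008 0;0.002 0 0 0 0 0.0008 0' >/dev/null; J
```

```text
t19.12 th0.2036 r0.2705 tilt-0.100 Fn-1.16 Fr4.34 Fy4.28 q[ 0.33  0.6  -0.64  1.51  0.36  1.26 -0.09] w0.090
t19.38 th0.2008 r0.2705 tilt-0.102 Fn-2.19 Fr3.77 Fy4.11 q[ 0.33  0.6  -0.64  1.51  0.36  1.26 -0.09] w0.088
t19.62 th0.1985 r0.2705 tilt-0.103 Fn-3.04 Fr3.84 Fy4.33 q[ 0.33  0.6  -0.64  1.51  0.36  1.26 -0.09] w0.089
```

The pawl is holding. I open to the same partial width as on the approach and back off along the fingers.

```bash
python3 -m jog '0 0 0 0 0 -0.0005 0.2;0 0 0 0 0 -0.0005 0.4;0 0 0 0 0 -0.0005 0.42;0 0 0 0 0 -0.0005 0.42;0 0 0 0 0 -0.0005 0.42'; python3 chk.py; python3 -m jog '0 0 0 0 0 -0.02 0.42;0 0 0 0 0 -0.06 0.42;0 0 0 0 0 -0.12 0.42;0 0 0 0 0 -0.16 0.42;0 0 0 0 0 -0.2 0.42;0 0 0 0 0 -0.2 0.42'; python3 - <<'E'
from h import *
import cv2
a=manip.camera("scene");b=manip.camera("top")
cv2.imwrite("pics/end_s.png",cv2.resize(a[140:310,250:460],None,fx=3.5,fy=3.5,interpolation=2))
for c in("scene","top"):
    for t in("bowl","tub","spatula"):
        print(c,t,[(round(q["confidence"],2),q["bbox"]) for q in manip.outline_of(c,t)[:2]])
for th in(.18,.2,.22): print(th,proj("scene",local(**ST,L=[onb(th,.27,.065),onb(th,.27,-.065)])).round(1).tolist())
E
```

```text
clock: 20.25
position: [0.6212, 0.0308, 0.085]
ee_rot: [0.601, 0.798, -0.041, -0.031]
ft_force: [-0.8, 0.5, -0.2]
grip_width: 0.425
grasp_force: 0.0
t20.25 th0.2010 r0.2702 tilt-0.104 Fn0.08 Fr-0.64 Fy0.68 q[ 0.33  0.6  -0.64  1.51  0.36  1.27 -0.09] w0.425
clock: 21.0
position: [0.6425, 0.0374, 0.2891]
ee_rot: [0.601, 0.798, -0.039, -0.029]
ft_force: [-0.4, -0.2, -0.0]
grip_width: 0.421
grasp_force: 0.0
scene bowl [(0.66, [485.5, 311.7, 572.2, 383.3])]
scene tub [(0.9, [210.5, 138.1, 259.3, 182.8]), (0.3, [270.9, 179.1, 398.4, 270.9])]
scene spatula [(0.85, [208.0, 253.3, 281.2, 343.5])]
top bowl [(0.57, [118.0, 269.6, 176.8, 326.1])]
top tub [(0.66, [436.8, 254.5, 480.8, 298.2])]
top spatula [(0.81, [329.7, 187.8, 373.9, 195.3])]
0.18 [[329.2, 272.4], [281.6, 250.6]]
0.2 [[329.4, 270.8], [281.7, 249.0]]
0.22 [[329.6, 269.1], [281.7, 247.2]]
```

View pics/end_s.png

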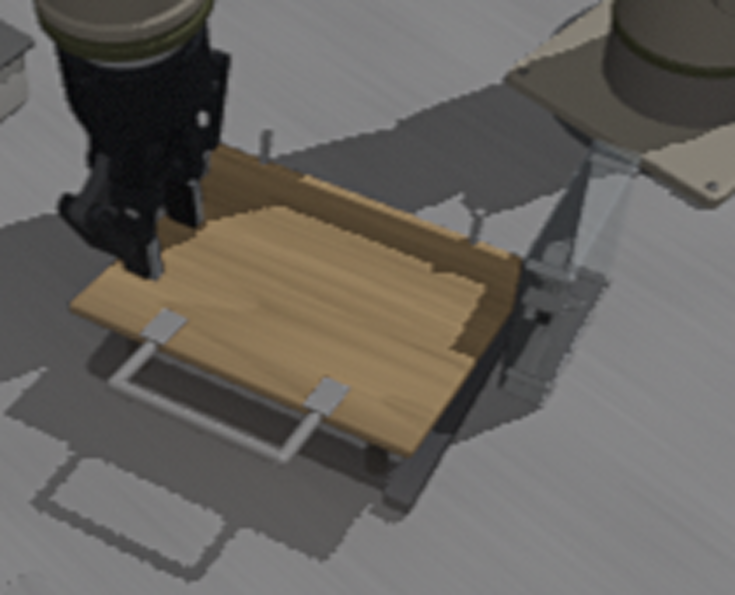

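The bar ends sit at about (331,271) and (283,249), which matches 0.20 rad. The board rests in the first notch, the gripper is clear of it, and the bowl, tub and spatula have not moved.

```bash
python3 -c "
from workcell import manip
print(manip.hand_in())"
```

```text
the job is handed in; nothing more can be done
None
```

The job is handed in: the board met its stop at about 1.15 rad, was lowered flat under control, and now rests in the first notch (about 0.20 rad), with the gripper clear and the bowl, tub and spatula where they were.

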